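# Set up three parts on the tilting inspection table and hold it at the index

## Task

Line up the three brass parts in an even row on the lowered tilting plate: each one square and flush against the fence, centred on its own blue line. Then take the plate by its black bow handle, raise it without letting it drop until the yellow pointer is level with the red index on the arc, and stay there: finish still holding the plate up by the handle, so that a colleague can tighten the clamp. The row must stay in place, and the red index, the gauges, the caliper, the dial stand, the bottle and the spare parts in the tray are left alone.

Things in the scene. Friction and masses are not known exactly. Their poses are not given: they have to be found in the camera images.
- part_1_mid (a point): one of three identical brass guide shoes loose on the tilting plate: block 40 (its x) x 22 (its y) x 22 mm high with a steep ridge, 12 to 18 mm wide, across its middle, 36 mm high in all, 150 g; the same turned half round. Point: its centre, half-way up (18 mm above the plate). Starts 25 to 70 mm short of the fence, near a line of its own, turned by up to 20 degrees
- part_2_mid (a point): one of three identical brass guide shoes loose on the tilting plate: block 40 (its x) x 22 (its y) x 22 mm high with a steep ridge, 12 to 18 mm wide, across its middle, 36 mm high in all, 150 g; the same turned half round. Point: its centre, half-way up (18 mm above the plate). Starts 25 to 70 mm short of the fence, near a line of its own, turned by up to 20 degrees
- part_3_mid (a point): one of three identical brass guide shoes loose on the tilting plate: block 40 (its x) x 22 (its y) x 22 mm high with a steep ridge, 12 to 18 mm wide, across its middle, 36 mm high in all, 150 g; the same turned half round. Point: its centre, half-way up (18 mm above the plate). Starts 25 to 70 mm short of the fence, near a line of its own, turned by up to 20 degrees
- line_left (a point): where the left blue line meets the foot of the fence's inner face, on the plate's upper face. Axes tilt with the plate: x away from the handle, across the fence; y left, along the fence; z up out of the face. Lines 75 mm apart, running along -x. A part flush on this line has its centre at (-20, 0, 18) mm from here. Fence 16 mm high, 10 thick, 214 long
- line_middle (a point): where the middle blue line meets the foot of the fence's inner face, on the plate's upper face. Axes tilt with the plate: x away from the handle, across the fence; y left, along the fence; z up out of the face. Lines 75 mm apart, running along -x. A part flush on this line has its centre at (-20, 0, 18) mm from here. Fence 16 mm high, 10 thick, 214 long
- line_right (a point): where the right blue line meets the foot of the fence's inner face, on the plate's upper face. Axes tilt with the plate: x away from the handle, across the fence; y left, along the fence; z up out of the face. Lines 75 mm apart, running along -x. A part flush on this line has its centre at (-20, 0, 18) mm from here. Fence 16 mm high, 10 thick, 214 long
- base: grey base of the tilting table, fixed to the bench, 290 x 250 mm (over index and clamp 320 mm wide); origin at its underside's centre, x away from the hand side towards the hinge, y left. Two upright aluminium arcs stand beside the plate's free end, 130 to 136 mm to either side of the centre line, 150 to 210 mm short of the hinge, up to 145 mm above the bench
- hinge (a point): middle of the plate's hinge axis, 45 mm above the bench, at the far end of the table; the axis lies along the base's y
- tilt (a joint): tilt of the plate (rad): 0 = lowered on its pads, level, upper face 49 mm above the bench; grows as the near end with the handle rises, up to 0.5. The hinge is free: let go, the plate (0.6 to 1.2 kg, with the parts about 4 to 8 N at the handle) drops. Plate 237 mm long x 230 mm wide x 8 mm thick, drilled aluminium
- plate: the tilting plate with its fence, blue lines, pointer and black bow handle; origin on the hinge axis, half-way across, axes as for the lines; it reaches to x = -225 mm
- handle_grip (a point): middle of the round bar of the black bow handle near the plate's free (near) end, 14 mm thick, running along the plate's y with 90 mm free between its legs; 42 mm above the plate's face and 205 mm from the hinge axis along the plate. Taken from above with the fingers before and behind it, the bar can turn between them while the plate tilts
- pointer_tip (a point): end of the yellow pointer on the plate's right edge, 210 mm from the hinge axis, turning with the plate; when it is level with the red index this point meets index_tip
- index_tip (a point): inner end of the red index clip on the right-hand graduated arc (ticks of 1 degree), 210 mm from the hinge axis
- index (a joint): angle at which the red index is set (rad), same zero and direction as tilt: 0.17 to 0.40; it sits tight and must not be moved
- tray: blue open tray 170 x 130 x 35 mm, fixed, to the right of the table; origin at its underside's centre
- spare_1: spare part in the tray, like the three on the plate; not needed
- spare_2: second spare part in the tray; not needed
- ring_gauge: loose steel ring, 68 mm across, 22 mm high, just left of the tilting table
- plug_gauge: loose plug gauge, green grip, 137 mm long, 20 mm high, lying beyond the tilting table
- caliper: loose caliper, 235 mm long, lying to the left
- dial_stand: loose dial indicator on a blue magnetic foot, 230 mm high, far right
- cleaner: loose white bottle, 56 mm across, 150 mm high, far left
Mind the look-alikes: they are no part of the job. What is shaped like the part that bears part_1_mid but green, orange or pink is not meant.

How it is judged (in metres and radians):
On the way:
1. with the plate lowered, the three parts stand in a row flush and square against the fence, one on each blue line (x of part_1_mid in the frame of line_middle between -0.0245 and -0.016 m and z of each of part_1_mid, part_2_mid, part_3_mid in the frame of line_middle below 0.022 m and angle between the x axis of each of part_1_mid, part_2_mid, part_3_mid and the x axis of line_middle, either way round below 0.1 rad and angle between the z axis of each of part_1_mid, part_2_mid, part_3_mid and the z axis of line_middle, either way round below 0.1 rad and x of part_2_mid in the frame of line_middle between -0.0245 and -0.016 m and x of part_3_mid in the frame of line_middle between -0.0245 and -0.016 m and (y of part_1_mid in the frame of line_left between -0.006 and 0.006 m or y of part_2_mid in the frame of line_left between -0.006 and 0.006 m or y of part_3_mid in the frame of line_left between -0.006 and 0.006 m) and (y of part_1_mid in the frame of line_middle between -0.006 and 0.006 m or y of part_2_mid in the frame of line_middle between -0.006 and 0.006 m or y of part_3_mid in the frame of line_middle between -0.006 and 0.006 m) and (y of part_1_mid in the frame of line_right between -0.006 and 0.006 m or y of part_2_mid in the frame of line_right between -0.006 and 0.006 m or y of part_3_mid in the frame of line_right between -0.006 and 0.006 m) and value of joint tilt below 0.03 rad), for 0.2 s.
At the end, for the whole second after the job is handed in: the plate is held still by the fingers on its handle with the pointer within 7 mm (about 2 degrees) of the red index, and on each blue line one part stands on the plate within 4.5 mm of the fence, within 6 mm of the line and within 0.1 rad of square (x of part_1_mid in the frame of line_middle between -0.0245 and -0.016 m and z of each of part_1_mid, part_2_mid, part_3_mid in the frame of line_middle below 0.022 m and angle between the x axis of each of part_1_mid, part_2_mid, part_3_mid and the x axis of line_middle, either way round below 0.1 rad and angle between the z axis of each of part_1_mid, part_2_mid, part_3_mid and the z axis of line_middle, either way round below 0.1 rad and x of part_2_mid in the frame of line_middle between -0.0245 and -0.016 m and x of part_3_mid in the frame of line_middle between -0.0245 and -0.016 m and (y of part_1_mid in the frame of line_left between -0.006 and 0.006 m or y of part_2_mid in the frame of line_left between -0.006 and 0.006 m or y of part_3_mid in the frame of line_left between -0.006 and 0.006 m) and (y of part_1_mid in the frame of line_middle between -0.006 and 0.006 m or y of part_2_mid in the frame of line_middle between -0.006 and 0.006 m or y of part_3_mid in the frame of line_middle between -0.006 and 0.006 m) and (y of part_1_mid in the frame of line_right between -0.006 and 0.006 m or y of part_2_mid in the frame of line_right between -0.006 and 0.006 m or y of part_3_mid in the frame of line_right between -0.006 and 0.006 m) and distance between pointer_tip and index_tip below 0.007 m and contact force between the fingers and plate above 1.5 N and distance between the grasp point and handle_grip below 0.06 m and velocity of joint tilt between -0.08 and 0.08 rad/s); the arm keeps its last pose, push and grip.
It fails at once if the plate is let drop (falling faster than 1 rad/s) (velocity of joint tilt below -1 rad/s).
It fails at once if the red index is shifted by more than 5 mm (distance of index_tip from where it was at the start of the episode above 0.005 m).
It fails at once if a gauge, the caliper, the dial stand, the bottle or a spare part is moved by more than 15 mm (distance of any of ring_gauge, plug_gauge, caliper, dial_stand, cleaner, spare_1, spare_2 from where it was at the start of the episode above 0.015 m).
It also fails if it takes over 67 s, if anything falls off the work surface, if the arm or the gripper's body presses on something with over 40 N, if the wrist force passes 120 N, or if a joint passes its speed limit or range.

## Robot

A 6-joint arm with a two-finger parallel gripper is mounted at the origin on the work surface. World frame = base frame: x ahead of the robot, y to its left, z up, the work surface at z = 0. Lengths are in mm, angles in rad, forces in N, time in s.
With the tool pointing down it reaches from about 425 to 950 mm from the base axis. Payload 14.7 kg.
Tool frame: the origin (TCP) lies where the fingers leave the gripper's body, on its centre line; the fingertips stand 73 mm ahead of it and the grasp point (between the pads) lies 54 mm ahead of it; z points along the fingers, y is the direction in which the jaws open and shut (so a half turn about z gives the same grasp; the last joint's range is limited). The gripper opens to 85 mm and grips with 20 to 120 N. Pads are 22 mm wide; open, the fingers measure 114 mm over their backs; the gripper's body (76 mm by 85 mm) begins 54 mm behind the grasp point. The pads swing forward as they close: fully open they stand 13 mm farther back than shut.
Start: joints at [-1.154, 0.48, 1.596, -0, 1.065, -0.047], TCP at [290.792, -581.32, 303.897] pointing down, gripper open.
Joint ranges: [-2.75, 2.75], [-0.82, 2.05], [0.23, 2.67], [-1.56, 4.7], [0.09, 2.69], [-2.92, 2.92]. Speed limits (rad/s): [1.89, 1.89, 2.39, 3.01, 3.01, 3.01].

## Interface

Orientations are given as a unit quaternion [w, x, y, z].
In Python, from cell import arm, viewer gives the robot as it stands.
- The arm moves only by the tool play_rows, never from a script. Its argument "plan" is a list of rows, each a list of 2 entries, a list of its own where there are three numbers: the shift along the tool's x, y, z scaled (see below), then the turn, a rotation vector about the tool's x, y, z scaled (see below). In form: [[[tx, ty, tz], [ax, ay, az]], ...]. A call has exactly 5 rows; each row shifts and turns the commanded pose from where the row before left it, along the tool's axes as they then stand; what a row does not reach is not made up. The controller multiplies each number of a shift by 20 mm and each number of a turn by 10 degrees. A row lasts 1/8 s, in which the tool goes at most 62.5 mm and 10.7 degrees, less where a joint would pass 70% of its speed; a pose out of reach is approached as far as the arm can. A call with a number of a shift or a turn outside -1 to 1 is refused whole. A call with a gripper value outside its range is refused whole. "grip" is the closure, from -1 (fully open) to 1 (shut), so that 0 is half open, set as the call begins (left out, the last holds). The fingers move at their own pace and stop on an object; "newtons" is the grip in N (left out, the last holds). Time passes only in rows, so rows that do not move let the fingers close, or fill a call up. It gives the time, the measured TCP pose, the force and the opening at its end, in the units of the state.
- arm.state(): the state, without advancing time (a new reading comes with each control period).
- viewer.read_camera(name): name is "side" or "top" or "wrist"; returns the picture (384x512x3 uint8, red, green, blue); there is no depth.
- viewer.camera_info(name): a dict with "intrinsics" (3x3 intrinsics, pixels), "R" (3x3) and "t" (3): a world point X has camera coordinates R X + t. Camera axes: x right, y down, z forward; pixel columns grow to the right and rows downward; lengths in mm; the calibration is good to about 2 mm. A picture is of the moment at which its call begins: read the wrist's pose just before it. camera_info takes no time and is no camera call; for the wrist camera it gives the pose at the moment of the call.
- arm.finish_job(): hands the job in, once; it reports no verdict.
The state is a dict: "t": time; "joint_pos": joint angles; "joint_vel": joint speeds; "joint_efforts": joint torques, N m; "ee_pos": TCP position; "tcp_rot": TCP orientation; "contact_force": force on the tool from outside, world axes, zero at the start; "torque": the same for the moment, N m; "width": opening from 0.0 (shut) to 1.0 (fully open).
Only numpy, scipy, OpenCV 4.12 (cv2) and the standard library are available. Lean on these libraries where they do the work, as an engineer would, in place of code of your own. Each camera call takes 0.05 s, during which the arm holds its last target.

## Working session

There is one attempt and no reset: what is moved stays moved. The work goes in short steps, Python scripts to look and compute and a tool call to move; the robot and the scene stay as the last step left them, time stands still between calls to the robot, and variables do not carry over. Pictures are saved under pics/ and viewed, and the job is handed in when it is done.

Besides the shell and the picture viewer there is one more tool, called after "Emit:" by a JSON object that holds its "fn" and its "kwargs". play_rows: Moves the arm, as the interface text tells. Shifts and turns lie within -1 to 1; 1 stands for 20 mm of shift or 10 degrees of turn. Its arguments: {"type":"object","properties":{"plan":{"type":"array","items":{"type":"array"}},"grip":{"type":"number"},"newtons":{"type":"number"}},"required":["plan"]}

```bash
ls; mkdir -p pics; python3 - <<'E'
from cell import arm, viewer
import cv2
print(arm.state())
for n in ("top","side","wrist"):
    im=viewer.read_camera(n); cv2.imwrite(f"pics/{n}0.png",im[:,:,::-1])
    print(n,viewer.camera_info(n))
E
```

```text
pics
{'t': 0.0, 'joint_pos': array([-1.15362081e+00,  4.80857692e-01,  1.59688802e+00, -1.46038503e-05,
        1.06511606e+00, -4.66206071e-02]), 'joint_vel': array([-0.00025061,  0.00027458, -0.00119938, -0.0006943 , -0.00026595,
        0.00055694]), 'joint_efforts': array([-2.58218170e-03, -9.50653410e+01, -4.30175900e+01, -2.74138874e-04,
        1.22971216e-02,  1.53403681e-05]), 'ee_pos': array([ 290.64106049, -581.02260539,  303.25029444]), 'tcp_rot': array([-6.22519620e-04,  9.73230917e-01,  2.29828589e-01, -1.23174004e-04]), 'contact_force': array([-0.20187562, -0.13855432,  0.25383553]), 'torque': array([ 0.05312442,  0.01955561, -0.01221869]), 'width': 1.0008656359850148}
top {'intrinsics': array([[441.49516141,   0.        , 255.63037531],
       [  0.        , 441.49516141, 188.74153412],
       [  0.        ,   0.        ,   1.        ]]), 'R': array([[-0.00158346, -0.99999209, -0.0036494 ],
       [-0.99846972,  0.00178276, -0.05527245],
       [ 0.05527852,  0.00355629, -0.99846464]]), 't': array([  11.10083489,  563.46344445, 1440.21773079])}
side {'intrinsics': array([[354.23546391,   0.        , 260.25200417],
       [  0.        , 354.23546391, 190.55590007],
       [  0.        ,   0.        ,   1.        ]]), 'R': array([[-0.65141335, -0.75863927,  0.01127406],
       [-0.57895986,  0.48741627, -0.653629  ],
       [ 0.49037347, -0.43230988, -0.75673115]]), 't': array([399.13634516, 390.89421609, 928.29091953])}
wrist {'intrinsics': array([[302.61320723,   0.        , 254.70539616],
       [  0.        , 302.61320723, 188.41589273],
       [  0.        ,   0.        ,   1.        ]]), 'R': array([[ 4.47340577e-01, -8.94363687e-01, -5.82268458e-05],
       [-8.52653779e-01, -4.26497869e-01,  3.01796457e-01],
       [-2.69940625e-01, -1.34956154e-01, -9.53372380e-01]]), 't': array([-649.40779801,  -37.30846028,  380.37313957])}
```

View pics/top0.png

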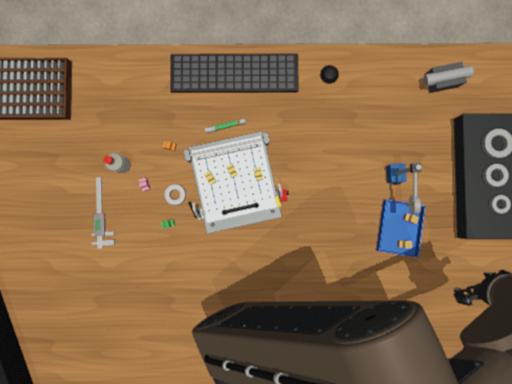

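View pics/side0.png

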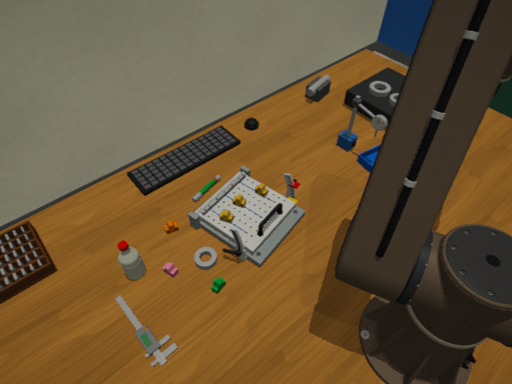

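View pics/wrist0.png

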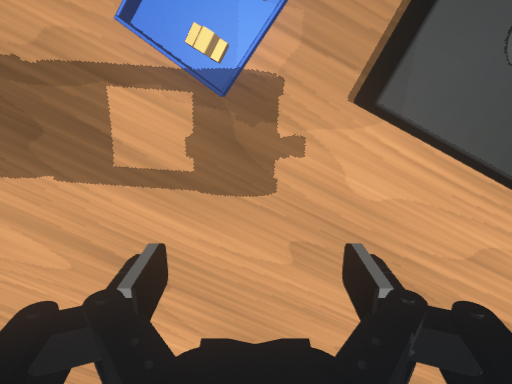

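```bash
cat > h.py <<'E'
import numpy as np, cv2
from scipy.spatial.transform import Rotation as Ro
from cell import arm, viewer
def ray(ci,u,v,z):
    K=ci["intrinsics"];R=ci["R"];t=ci["t"]
    d=R.T@np.linalg.inv(K)@np.array([u,v,1.]); c=-R.T@t
    return c+d*(z-c[2])/d[2]
def proj(ci,X):
    p=ci["intrinsics"]@(ci["R"]@np.asarray(X,float)+ci["t"]); return p[:2]/p[2]
def grab(n,name):
    ci=viewer.camera_info(n); im=viewer.read_camera(n); cv2.imwrite(f"pics/{name}.png",im[:,:,::-1]); return ci,im[:,:,::-1].copy()
def rot(st):
    w,x,y,z=st["tcp_rot"]; return Ro.from_quat([x,y,z,w])
E
python3 - <<'E'
from h import *
im=cv2.imread("pics/top0.png")
c=im[110:250,170:310]; cv2.imwrite("pics/top0c.png",cv2.resize(c,None,fx=4.2,fy=4.2,interpolation=cv2.INTER_CUBIC))
ci=viewer.camera_info("top")
for u,v in [(237,180),(190,150),(267,137),(278,214),(208,230),(240,209),(210,177),(232,170),(258,174),(284,195)]: print(u,v,ray(ci,u,v,49).round())
E
```

```text
237 180 [590.  70.  49.]
190 150 [688. 222.  49.]
267 137 [730. -27.  49.]
278 214 [480. -62.  49.]
208 230 [429. 163.  49.]
240 209 [497.  60.  49.]
210 177 [600. 157.  49.]
232 170 [622.  86.  49.]
258 174 [609.   2.  49.]
284 195 [541. -81.  49.]
```

View pics/top0c.png

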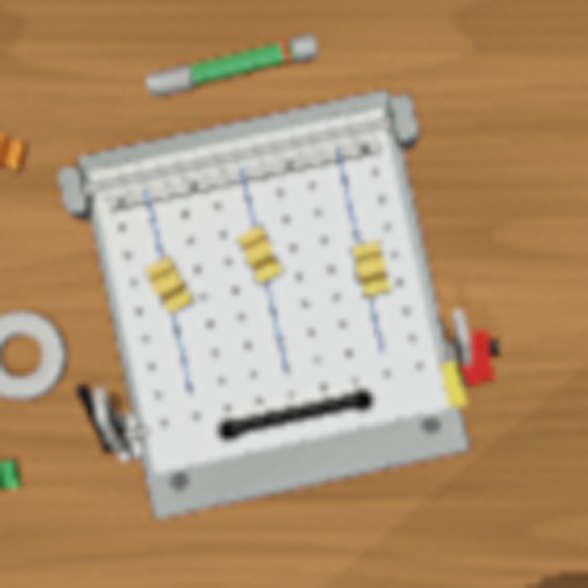

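```bash
python3 - <<'E'
from h import *
s=arm.state(); r=rot(s); ci=viewer.camera_info("wrist")
c=-ci["R"].T@ci["t"]
print("cam in tool",r.inv().apply(c-s["ee_pos"]), "axis",r.inv().apply(ci["R"].T@[0,0,1]))
# camera center proj
print(r.as_matrix().round(3))
E
```

```text
cam in tool [ 79.1719285   -0.40031826 -70.44857677] axis [-3.01865541e-01  8.23780139e-04  9.53350154e-01]
[[ 0.894  0.447 -0.   ]
 [ 0.447 -0.894  0.001]
 [ 0.    -0.001 -1.   ]]
```

Emit:
{"fn": "play_rows", "kwargs": {"plan": [[[1, -0.8, 0], [0, 0, 0]], [[1, -0.8, 0], [0, 0, 0]], [[1, -0.8, 0], [0, 0, 0]], [[1, -0.8, 0], [0, 0, 0]], [[1, -0.8, 0], [0, 0, 0]]], "grip": -1, "newtons": 30}}

```text
t: 0.78
ee_pos: [345.2, -463.4, 304.0]
tcp_rot: [0.0, 0.973, 0.23, 0.0]
contact_force: [-0.2, 1.2, -0.1]
width: 0.997
```

Emit:
{"fn": "play_rows", "kwargs": {"plan": [[[1, -0.8, 0], [0, 0, 0]], [[1, -0.8, 0], [0, 0, 0]], [[1, -0.8, 0], [0, 0, 0]], [[1, -0.8, 0], [0, 0, 0]], [[1, -0.8, 0], [0, 0, 0]]]}}

```text
t: 1.4
ee_pos: [398.6, -347.1, 304.0]
tcp_rot: [0.0, 0.973, 0.23, 0.0]
contact_force: [0.9, 0.5, 0.6]
width: 0.997
```

Emit:
{"fn": "play_rows", "kwargs": {"plan": [[[1, -0.8, 0], [0, 0, 0]], [[1, -0.8, 0], [0, 0, 0]], [[1, -0.8, 0], [0, 0, 0]], [[1, -0.8, 0], [0, 0, 0]], [[1, -0.8, 0], [0, 0, 0]]]}}

```text
t: 2.02
ee_pos: [452.1, -230.8, 304.0]
tcp_rot: [0.0, 0.973, 0.23, 0.0]
contact_force: [0.2, 0.2, 0.3]
width: 0.998
```

Emit:
{"fn": "play_rows", "kwargs": {"plan": [[[1, -0.8, 0], [0, 0, 0]], [[1, -0.8, 0], [0, 0, 0]], [[1, -0.8, 0], [0, 0, 0]], [[1, -0.8, 0], [0, 0, 0]], [[1, -0.8, 0], [0, 0, 0]]]}}

```text
t: 2.65
ee_pos: [505.5, -114.5, 304.0]
tcp_rot: [0.0, 0.973, 0.23, 0.0]
contact_force: [-0.0, -0.1, -0.1]
width: 1.002
```

Emit:
{"fn": "play_rows", "kwargs": {"plan": [[[1, -0.8, 0], [0, 0, 0]], [[1, -0.8, 0], [0, 0, 0]], [[1, -0.8, 0], [0, 0, 0]], [[1, -0.8, 0], [0, 0, 0.75]], [[1, -0.8, 0], [0, 0, 0.75]]]}}

```text
t: 3.28
ee_pos: [561.8, 0.3, 304.0]
tcp_rot: [0.0, 0.995, 0.099, 0.0]
contact_force: [0.2, -1.1, -0.6]
width: 1.004
```

Emit:
{"fn": "play_rows", "kwargs": {"plan": [[[0.5, -0.8, 0], [0, 0, 0]], [[0.5, -0.8, 0], [0, 0, 0]], [[0.5, -0.8, 0], [0, 0, 0]], [[0.5, -0.8, 0], [0, 0, 0]], [[0, 0, 0], [0, 0, 0]]]}}

```text
t: 3.9
ee_pos: [588.7, 70.5, 303.8]
tcp_rot: [-0.0, 0.995, 0.102, 0.0]
contact_force: [0.9, 0.1, 0.6]
width: 0.998
```

```bash
python3 - <<'E'
from h import *
ci,im=grab("wrist","w1"); np.savez("w1.npz",**ci)
cv2.imwrite("pics/w1b.png",cv2.resize(im,None,fx=1.55,fy=1.55,interpolation=cv2.INTER_CUBIC))
s=arm.state();print(s["t"],s["ee_pos"])
ci,im=grab("side","s1"); c=im[150:280,170:320];cv2.imwrite("pics/s1b.png",cv2.resize(c,None,fx=4.5,fy=4.5,interpolation=cv2.INTER_CUBIC))
E
```

```text
3.95 [588.39804589  69.7876928  303.75084261]
```

View pics/w1b.png

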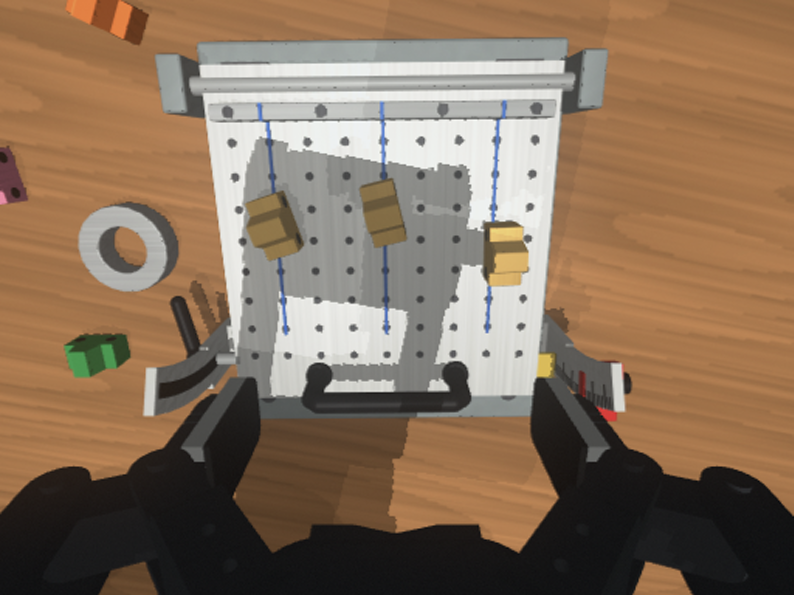

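View pics/s1b.png

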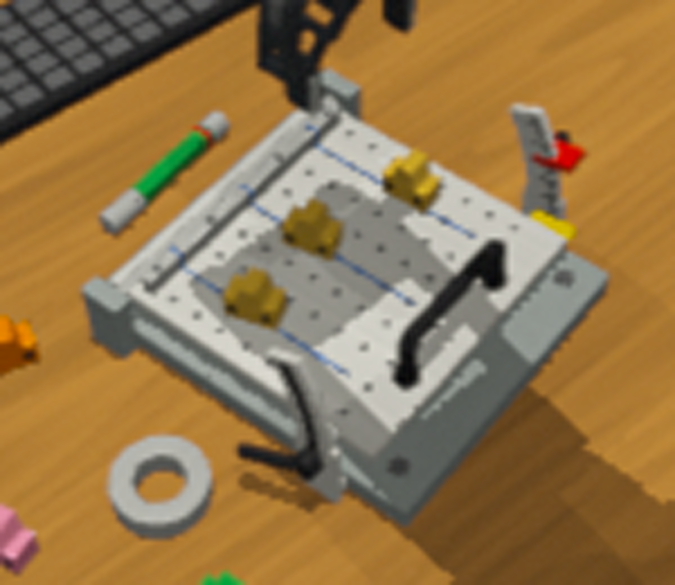

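```bash
python3 - <<'E'
from h import *
im=cv2.imread("pics/w1.png"); ci=dict(np.load("w1.npz"))
c=im[20:240,100:400];cv2.imwrite("pics/w1c.png",cv2.resize(c,None,fx=2.6,fy=2.6,interpolation=cv2.INTER_CUBIC))
hsv=cv2.cvtColor(im,cv2.COLOR_BGR2HSV)
m=cv2.inRange(hsv,(105,110,60),(130,255,255)); m[:, :120]=0; m[:60]=0;m[230:]=0
n,l,st,ce=cv2.connectedComponentsWithStats(cv2.dilate(m,np.ones((9,3))))
for i in range(1,n):
    ys,xs=np.nonzero((l==i)&(m>0))
    print(i,len(ys),xs.min(),xs.max(),ys.min(),ys.max())
    P=np.array([ray(ci,u,v,49)[:2] for u,v in zip(xs,ys) if v>=80])
    if len(P)>5:
        vx,vy,x0,y0=cv2.fitLine(P.astype(np.float32),cv2.DIST_HUBER,0,.01,.01).ravel(); print(np.degrees(np.arctan2(vy,vx)),x0,y0)
b=cv2.inRange(hsv,(15,90,40),(30,255,255))
E
```

```text
1 111 317 325 65 142
12.035418 660.9166 17.23827
2 22 166 168 67 77
3 54 246 247 66 114
11.231806 661.16406 94.21306
4 53 172 176 79 123
12.288229 642.4956 167.14551
5 58 248 249 159 214
12.495913 562.90784 72.85462
6 64 180 184 167 215
12.498157 537.6116 144.27795
7 37 314 315 185 214
12.904371 566.61945 -3.1274087
```

View pics/w1c.png

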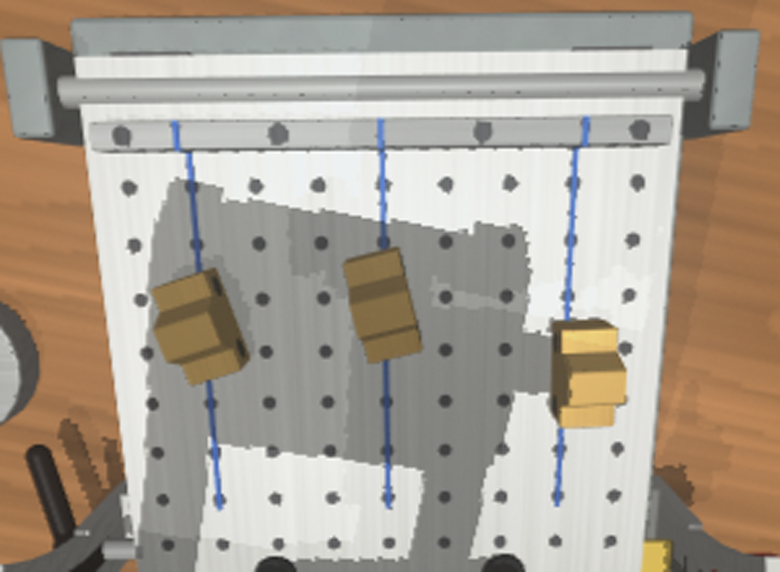

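```bash
python3 - <<'E'
from h import *
im=cv2.imread("pics/w1.png"); ci=dict(np.load("w1.npz"))
hsv=cv2.cvtColor(im,cv2.COLOR_BGR2HSV)
m=cv2.inRange(hsv,(105,110,60),(130,255,255)); m[:, :120]=0; m[:60]=0;m[230:]=0
A=[]
L=[]
for lo,hi in((165,190),(240,255),(305,330)):
    ys,xs=np.nonzero(m[:,lo:hi]); k=ys>=80
    P=np.array([ray(ci,u,v,49)[:2] for u,v in zip(xs[k]+lo,ys[k])]).astype(np.float32)
    vx,vy,x0,y0=cv2.fitLine(P,cv2.DIST_HUBER,0,.01,.01).ravel(); a=np.degrees(np.arctan2(vy,vx)); A.append(a);L.append((x0,y0)); print(a,x0,y0)
a=np.radians(np.mean(A)); X=np.array([np.cos(a),np.sin(a)]);Y=np.array([-np.sin(a),np.cos(a)])
print("yaw",np.degrees(a)); yl=[Y@np.array(p) for p in L]; print("line y",yl,np.diff(yl))
cam=(-ci["R"].T@ci["t"]); print("cam xt",X@cam[:2],Y@cam[:2],cam[2])
g=cv2.cvtColor(im,cv2.COLOR_BGR2GRAY)
for u in (200,225,280,300): print(u,g[60:84,u])
for u,v in((225,78.1),(248,78.1),(290,78)):
    for z in(49,65): print(z,X@ray(ci,u,v,z)[:2])
b=cv2.inRange(hsv,(14,90,40),(32,255,255)); b[:80]=0;b[190:]=0;b[:,:150]=0;b[:,350:]=0
for c in cv2.findContours(b,0,2)[0]:
    if cv2.contourArea(c)<200: continue
    r=cv2.minAreaRect(c); print(r,cv2.contourArea(c))
    for z in (49,60,67): 
        p=ray(ci,*r[0],z)[:2]; print(z,X@p,Y@p)
    B=cv2.boxPoints(r); W=np.array([ray(ci,*q,60)[:2] for q in B])
    e=[W[1]-W[0],W[2]-W[1]]; 
    for q in e: print("edge",np.linalg.norm(q),np.degrees(np.arctan2(Y@q,X@q)))
E
```

```text
12.298068 587.82697 155.25566
12.301307 618.3672 85.014275
12.199411 643.5582 13.502134
yaw 12.266261
line y [np.float32(26.824516), np.float32(-48.301743), np.float32(-123.53328)] [-75.12626 -75.23154]
cam xt 669.2831705731156 -56.12343612874421 374.2539983983345
200 [237 237 237 230 229 226 172 197 195 198 200 199 200 199 198 195 180  94
 158 238 238 237 237 238]
225 [238 238 238 238 229 214 178 193 196 196 197 199 198 198 196 194 168 122
 239 239 239 240 240 240]
280 [237 236 237 237 234 161 183 181 181 179 181 183 183 184 179 166  96 167
 238 238 238 238 238 238]
300 [233 234 234 234 230 150 182 181 179 179 181 182 183 182 177 156  92 152
 234 234 235 234 234 234]
49 683.6862264552092
65 682.9777066668337
49 683.4457738831604
65 682.7490825155629
49 683.101702044086
65 682.4219363697997
((326.5, 163.0), (40.0, 27.0), 90.0) 905.0
49 594.8761301469939 -134.44497656243556
60 597.3925556136073 -131.79616379145315
67 598.9939172741791 -130.11055566446433
edge 28.084424341779695 -90.60111207547641
edge 43.54267234642561 -175.73621882531532
((174.99314880371094, 146.31507873535156), (40.613277435302734, 30.43069839477539), 69.44395446777344) 977.5
49 615.0160900614526 30.261621031101452
60 616.8513876706066 27.34010236126928
67 618.0193043309775 25.480954116830603
edge 31.964494576450548 -70.88547012991829
edge 41.29312068986753 -163.37144802382213
((246.24803161621094, 137.273193359375), (40.5232048034668, 22.676502227783203), 76.37300109863281) 828.0
49 623.9270741767714 -46.83946070821252
60 625.4610047750627 -47.153442181549494
67 626.4371424285206 -47.353248573673014
edge 23.032716884143554 -77.31844531518372
edge 41.550082231293565 -166.736930787089
```

```bash
cat >> h.py <<'E'
YAW=np.radians(12.27); TX=np.array([np.cos(YAW),np.sin(YAW)]);TY=np.array([-np.sin(YAW),np.cos(YAW)])
def where():
    s=arm.state(); r=rot(s).as_matrix(); p=s["ee_pos"]
    y=np.degrees(np.arctan2(r[1,0],r[0,0]))-np.degrees(YAW)
    print("t",round(s["t"],2),"xt %.1f yt %.1f z %.1f yaw_rel %.1f"%(TX@p[:2],TY@p[:2],p[2],y),"tilt",r[:,2].round(3),"F",s["contact_force"].round(1),"w",round(s["width"],3))
    return s,y
def go(xt,yt,z,yaw=0):
    s,y=where(); p=s["ee_pos"]; d=TX*xt+TY*yt-p[:2]; 
    a=np.radians(yaw)+YAW; ex=np.array([np.cos(a),np.sin(a)]); ey=np.array([np.sin(a),-np.cos(a)])
    print("turn z units %.2f ; after turn shift units x %.2f y %.2f z %.2f"%(-(yaw-y)/10,ex@d/20,ey@d/20,(p[2]-z)/20))
E
python3 - <<'E'
from h import *
go(625.5,-47.2,125,13.3)
E
```

```text
t 4.0 xt 589.5 yt -57.3 z 303.7 yaw_rel -0.7 tilt [-0. -0. -1.] F [0.  0.1 0.7] w 1.0
turn z units -1.40 ; after turn shift units x 1.87 y -0.08 z 8.94
```

Emit:
{"fn": "play_rows", "kwargs": {"plan": [[[0, 0, 1], [0, 0, -0.7]], [[0, 0, 1], [0, 0, -0.7]], [[0.9, 0, 1], [0, 0, 0]], [[0.9, -0.1, 1], [0, 0, 0]], [[0, 0, 0.5], [0, 0, 0]]], "grip": -0.3, "newtons": 30}}

```text
t: 4.62
ee_pos: [620.1, 86.3, 212.8]
tcp_rot: [-0.0, 0.975, 0.221, -0.0]
contact_force: [-0.5, 0.1, 1.2]
width: 0.652
```

```bash
python3 - <<'E'
from h import *
go(625.5,-47.2,125,13.3)
ci,im=grab("wrist","w2"); np.savez("w2.npz",**ci)
E
```

```text
t 4.62 xt 624.3 yt -47.5 z 212.8 yaw_rel 13.3 tilt [-0.001 -0.    -1.   ] F [-0.5  0.1  1.2] w 0.652
turn z units 0.00 ; after turn shift units x 0.06 y 0.00 z 4.39
```

View pics/w2.png

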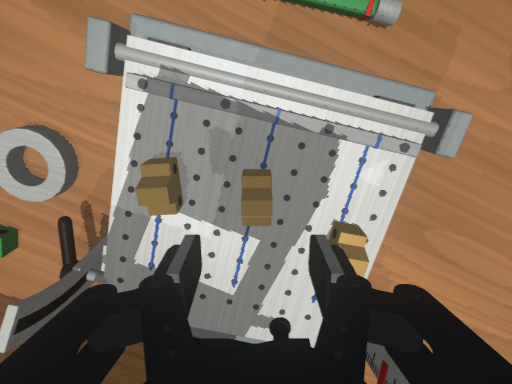

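Emit:
{"fn": "play_rows", "kwargs": {"plan": [[[0, 0, 1], [0, 0, 0]], [[0, 0, 1], [0, 0, 0]], [[0, 0, 1], [0, 0, 0]], [[0, 0, 1], [0, 0, 0]], [[0, 0, 0.35], [0, 0, 0]]]}}

```text
t: 5.3
ee_pos: [619.1, 86.0, 126.5]
tcp_rot: [-0.0, 0.975, 0.221, -0.001]
contact_force: [0.9, -0.5, -0.6]
width: 0.65
```

Emit:
{"fn": "play_rows", "kwargs": {"plan": [[[0, 0, 0], [0, 0, 0]], [[0, 0, 0], [0, 0, 0]], [[0, 0, 0], [0, 0, 0]], [[0, 0, 0], [0, 0, 0]], [[0, 0, 0], [0, 0, 0]]], "grip": 1, "newtons": 30}}

```text
t: 5.92
ee_pos: [620.3, 86.5, 127.9]
tcp_rot: [0.0, 0.975, 0.221, 0.001]
contact_force: [-1.7, -1.3, 8.5]
width: 0.253
```

```bash
python3 - <<'E'
from h import *
go(662,-48.3,126,0)
ci,im=grab("wrist","w3"); np.savez("w3.npz",**ci)
E
```

```text
t 5.92 xt 624.5 yt -47.3 z 127.9 yaw_rel 13.3 tilt [ 0.001 -0.    -1.   ] F [-1.7 -1.3  8.5] w 0.253
turn z units 1.33 ; after turn shift units x 1.87 y 0.05 z 0.10
```

View pics/w3.png

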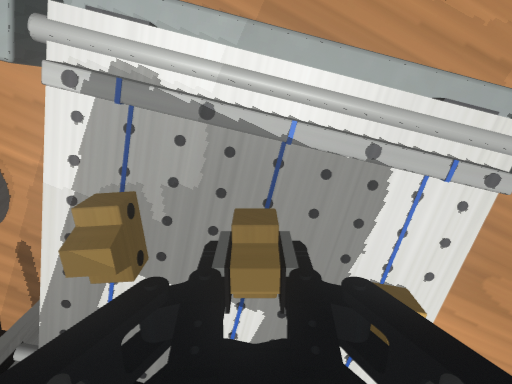

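Emit:
{"fn": "play_rows", "kwargs": {"plan": [[[0, 0, -0.2], [0, 0, 0]], [[0, 0, 0], [0, 0, 0.7]], [[0, 0, 0], [0, 0, 0.63]], [[0.7, 0.05, 0], [0, 0, 0]], [[0.7, 0, 0], [0, 0, 0]]]}}

```text
t: 6.6
ee_pos: [648.9, 91.8, 131.2]
tcp_rot: [-0.0, 0.994, 0.108, 0.0]
contact_force: [0.9, -0.3, -1.9]
width: 0.254
```

```bash
python3 - <<'E'
from h import *
go(664,-48.3,126,0)
ci,im=grab("wrist","w4"); np.savez("w4.npz",**ci)
E
```

```text
t 6.6 xt 653.6 yt -48.2 z 131.2 yaw_rel 0.1 tilt [ 0.001  0.    -1.   ] F [ 0.9 -0.3 -1.9] w 0.254
turn z units 0.01 ; after turn shift units x 0.52 y 0.00 z 0.26
```

View pics/w4.png

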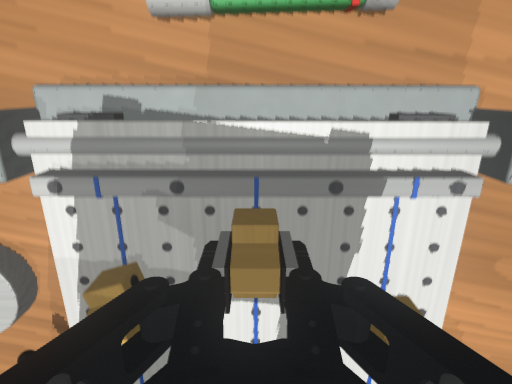

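Emit:
{"fn": "play_rows", "kwargs": {"plan": [[[0, 0, 0.13], [0, 0, 0]], [[0.2, 0, 0], [0, 0, 0]], [[0.15, 0, 0], [0, 0, 0]], [[0.15, 0, 0], [0, 0, 0]], [[0, 0, 0], [0, 0, 0]]]}}

```text
t: 7.28
ee_pos: [657.5, 93.7, 128.2]
tcp_rot: [0.0, 0.994, 0.107, 0.0]
contact_force: [-1.0, -0.3, -1.6]
width: 0.251
```

```bash
python3 - <<'E'
from h import *
go(664,-48.3,126,0)
ci,im=grab("wrist","w5"); np.savez("w5.npz",**ci)
E
```

```text
t 7.28 xt 662.4 yt -48.2 z 128.2 yaw_rel 0.0 tilt [ 0.  0. -1.] F [-1.  -0.3 -1.6] w 0.251
turn z units 0.00 ; after turn shift units x 0.08 y 0.01 z 0.11
```

View pics/w5.png

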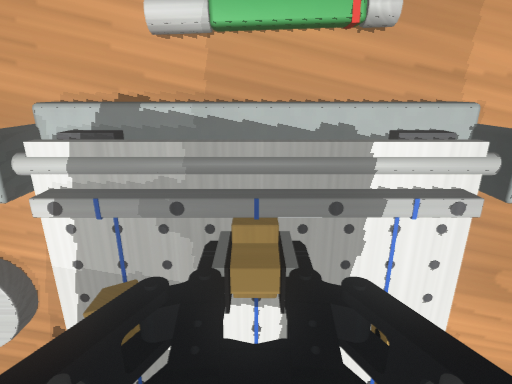

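Emit:
{"fn": "play_rows", "kwargs": {"plan": [[[0.1, 0, 0], [0, 0, 0]], [[0.1, 0, 0], [0, 0, 0]], [[0, 0, 0], [0, 0, 0]], [[0, 0, 0], [0, 0, 0]], [[0, 0, 0], [0, 0, 0]]]}}

```text
t: 7.95
ee_pos: [658.6, 94.0, 128.0]
tcp_rot: [0.0, 0.994, 0.107, -0.003]
contact_force: [-16.3, -4.1, 9.7]
width: 0.251
```

Emit:
{"fn": "play_rows", "kwargs": {"plan": [[[-0.08, 0, -0.05], [0, 0, 0]], [[0, 0, 0], [0, 0, 0]], [[0, 0, 0], [0, 0, 0]], [[0, 0, 0], [0, 0, 0]], [[0, 0, 0], [0, 0, 0]]], "grip": -0.3}}

```text
t: 8.57
ee_pos: [659.7, 94.2, 129.3]
tcp_rot: [-0.0, 0.994, 0.107, 0.0]
contact_force: [-0.3, -0.5, -0.2]
width: 0.65
```

Emit:
{"fn": "play_rows", "kwargs": {"plan": [[[0, 0, -1], [0, 0, 0]], [[0, 0, -1], [0, 0, 0]], [[0, 0, -1], [0, 0, 0]], [[0, 0, -1], [0, 0, 0]], [[0, 0, 0], [0, 0, 0]]]}}

```text
t: 9.2
ee_pos: [660.6, 94.3, 211.8]
tcp_rot: [0.0, 0.994, 0.107, 0.002]
contact_force: [-0.1, -0.6, 0.0]
width: 0.654
```

```bash
python3 - <<'E'
from h import *
go(616.8,27.3,128,16.6)
go(597.4,-131.8,128,4)
ci,im=grab("wrist","w6"); np.savez("w6.npz",**ci)
E
```

```text
t 9.2 xt 665.5 yt -48.3 z 211.8 yaw_rel 0.0 tilt [ 0.003  0.    -1.   ] F [-0.1 -0.6  0. ] w 0.654
turn z units -1.66 ; after turn shift units x -1.25 y -4.32 z 4.19
t 9.2 xt 665.5 yt -48.3 z 211.8 yaw_rel 0.0 tilt [ 0.003  0.    -1.   ] F [-0.1 -0.6  0. ] w 0.654
turn z units -0.40 ; after turn shift units x -3.69 y 3.93 z 4.19
```

View pics/w6.png

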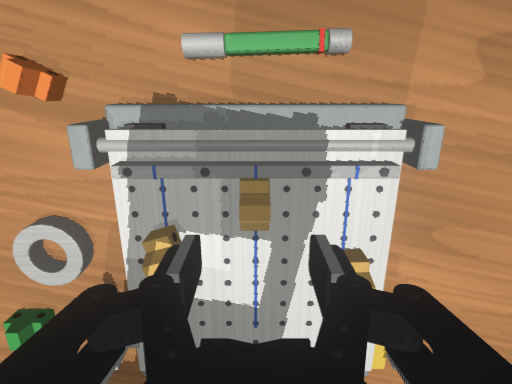

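Emit:
{"fn": "play_rows", "kwargs": {"plan": [[[0, 0, 0], [0, 0, -0.83]], [[0, 0, 0], [0, 0, -0.83]], [[-0.4, -1, 0], [0, 0, 0]], [[-0.4, -1, 0], [0, 0, 0]], [[-0.4, -1, 0], [0, 0, 0]]]}}

```text
t: 9.88
ee_pos: [607.9, 136.3, 209.1]
tcp_rot: [-0.0, 0.969, 0.249, -0.0]
contact_force: [1.1, 0.5, 0.1]
width: 0.651
```

Emit:
{"fn": "play_rows", "kwargs": {"plan": [[[-0.05, -1, 0], [0, 0, 0]], [[0, -0.32, 0], [0, 0, 0]], [[0, 0, 0.5], [0, 0, 0]], [[0, 0, 0], [0, 0, 0]], [[0, 0, 0], [0, 0, 0]]]}}

```text
t: 10.5
ee_pos: [596.3, 157.3, 199.0]
tcp_rot: [0.0, 0.969, 0.249, -0.0]
contact_force: [0.6, 0.2, -0.3]
width: 0.644
```

```bash
python3 - <<'E'
from h import *
go(616.8,27.3,128,16.6)
ci,im=grab("wrist","w7"); np.savez("w7.npz",**ci)
E
```

```text
t 10.5 xt 616.1 yt 27.0 z 199.0 yaw_rel 16.6 tilt [-0. -0. -1.] F [ 0.6  0.2 -0.3] w 0.644
turn z units -0.00 ; after turn shift units x 0.04 y -0.01 z 3.55
```

View pics/w7.png

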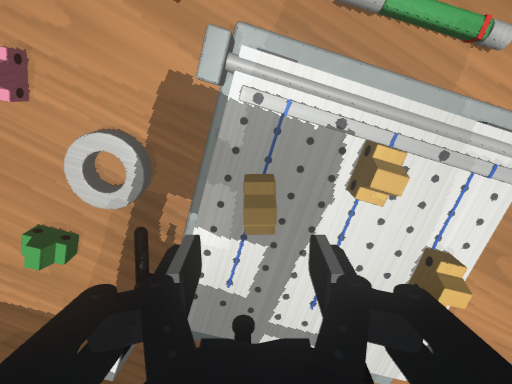

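Emit:
{"fn": "play_rows", "kwargs": {"plan": [[[0, 0, 1], [0, 0, 0]], [[0, 0, 1], [0, 0, 0]], [[0, 0, 1], [0, 0, 0]], [[0, 0, 0.55], [0, 0, 0]], [[0, 0, 0], [0, 0, 0]]]}}

```text
t: 11.18
ee_pos: [595.9, 157.6, 127.8]
tcp_rot: [-0.0, 0.968, 0.249, -0.0]
contact_force: [-0.5, 1.0, -0.0]
width: 0.653
```

Emit:
{"fn": "play_rows", "kwargs": {"plan": [[[0, 0, 0], [0, 0, 0]], [[0, 0, 0], [0, 0, 0]], [[0, 0, 0], [0, 0, 0]], [[0, 0, 0], [0, 0, 0]], [[0, 0, 0], [0, 0, 0]]], "grip": 1}}

```text
t: 11.8
ee_pos: [596.5, 157.8, 129.2]
tcp_rot: [0.0, 0.968, 0.249, 0.001]
contact_force: [-0.1, -1.1, 6.9]
width: 0.252
```

```bash
python3 - <<'E'
from h import *
go(654,26.9,131,0)
E
```

```text
t 11.8 xt 616.4 yt 27.4 z 129.2 yaw_rel 16.6 tilt [ 0.001  0.    -1.   ] F [-0.1 -1.1  6.9] w 0.252
turn z units 1.66 ; after turn shift units x 1.88 y 0.03 z -0.09
```

Emit:
{"fn": "play_rows", "kwargs": {"plan": [[[0, 0, -0.2], [0, 0, 0]], [[0, 0, 0], [0, 0, 0.83]], [[0, 0, 0], [0, 0, 0.83]], [[0.95, 0, 0], [0, 0, 0]], [[0.95, 0.03, 0], [0, 0, 0]]]}}

```text
t: 12.42
ee_pos: [633.6, 165.4, 132.7]
tcp_rot: [-0.0, 0.994, 0.107, 0.0]
contact_force: [-0.4, -0.6, -2.0]
width: 0.25
```

```bash
python3 - <<'E'
from h import *
go(664,26.9,128,0)
ci,im=grab("wrist","w8"); np.savez("w8.npz",**ci)
E
```

```text
t 12.43 xt 654.3 yt 27.0 z 132.7 yaw_rel 0.0 tilt [ 0.  0. -1.] F [-0.4 -0.6 -2. ] w 0.25
turn z units 0.00 ; after turn shift units x 0.48 y 0.00 z 0.23
```

View pics/w8.png

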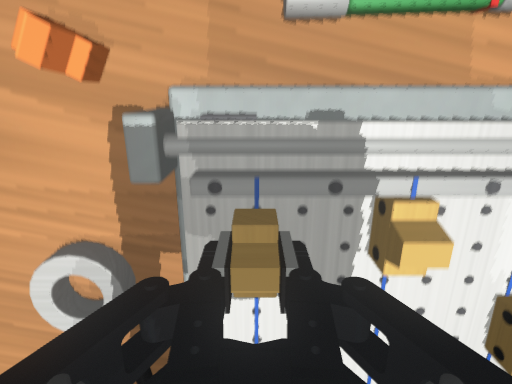

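Aligned on the left line (u≈257, fence line at v≈193). Lower and push.

Emit:
{"fn": "play_rows", "kwargs": {"plan": [[[0, 0, 0.16], [0, 0, 0]], [[0.25, 0, 0], [0, 0, 0]], [[0.2, 0, 0], [0, 0, 0]], [[0.1, 0, 0], [0, 0, 0]], [[0, 0, 0], [0, 0, 0]]]}}

```text
t: 13.1
ee_pos: [642.6, 167.3, 129.2]
tcp_rot: [0.0, 0.994, 0.107, -0.001]
contact_force: [-4.2, -1.2, 6.6]
width: 0.251
```

Emit:
{"fn": "play_rows", "kwargs": {"plan": [[[0.1, 0, 0], [0, 0, 0]], [[0, 0, 0], [0, 0, 0]], [[0, 0, 0], [0, 0, 0]], [[0, 0, 0], [0, 0, 0]], [[0, 0, 0], [0, 0, 0]]]}}

```text
t: 13.72
ee_pos: [643.1, 167.5, 129.2]
tcp_rot: [0.0, 0.994, 0.107, -0.002]
contact_force: [-13.8, -3.7, 15.9]
width: 0.25
```

Emit:
{"fn": "play_rows", "kwargs": {"plan": [[[-0.08, 0, -0.05], [0, 0, 0]], [[0, 0, 0], [0, 0, 0]], [[0, 0, 0], [0, 0, 0]], [[0, 0, 0], [0, 0, 0]], [[0, 0, 0], [0, 0, 0]]], "grip": -0.3}}

```text
t: 14.35
ee_pos: [644.4, 167.7, 130.0]
tcp_rot: [0.0, 0.994, 0.107, -0.0]
contact_force: [0.6, -0.2, 0.5]
width: 0.649
```

Emit:
{"fn": "play_rows", "kwargs": {"plan": [[[0, 0, -1], [0, 0, 0]], [[0, 0, -1], [0, 0, 0]], [[0, 0, -1], [0, 0, 0]], [[0, 0, -0.7], [0, 0, 0]], [[0, 0, 0], [0, 0, 0]]]}}

```text
t: 14.98
ee_pos: [645.0, 167.8, 205.7]
tcp_rot: [-0.0, 0.994, 0.107, 0.001]
contact_force: [-0.0, -0.2, -0.5]
width: 0.651
```

```bash
python3 - <<'E'
from h import *
go(597.4,-131.8,200,4)
ci,im=grab("wrist","w9"); np.savez("w9.npz",**ci)
E
```

```text
t 14.97 xt 665.9 yt 26.9 z 205.7 yaw_rel 0.0 tilt [ 0.002  0.001 -1.   ] F [-0.  -0.2 -0.5] w 0.651
turn z units -0.40 ; after turn shift units x -3.97 y 7.68 z 0.29
```

View pics/w9.png

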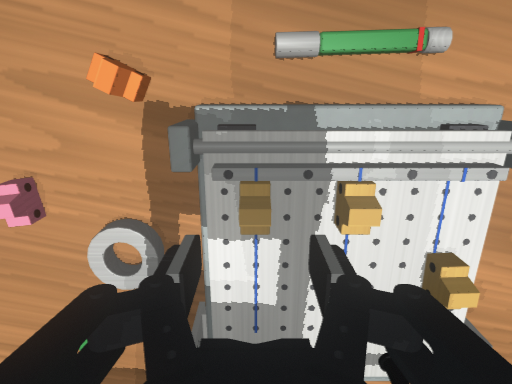

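Emit:
{"fn": "play_rows", "kwargs": {"plan": [[[0, 0, 0], [0, 0, -0.4]], [[-0.5, 1, 0], [0, 0, 0]], [[-0.5, 1, 0], [0, 0, 0]], [[-0.5, 1, 0], [0, 0, 0]], [[-0.5, 1, 0], [0, 0, 0]]]}}

```text
t: 15.65
ee_pos: [628.0, 77.7, 204.1]
tcp_rot: [0.0, 0.99, 0.141, -0.0]
contact_force: [0.6, 0.0, -0.2]
width: 0.648
```

Emit:
{"fn": "play_rows", "kwargs": {"plan": [[[-0.5, 1, 0], [0, 0, 0]], [[-0.5, 1, 0], [0, 0, 0]], [[-0.5, 1, 0], [0, 0, 0]], [[-0.4, 0.7, 0.1], [0, 0, 0]], [[0, 0, 0], [0, 0, 0]]]}}

```text
t: 16.27
ee_pos: [612.3, -3.2, 201.9]
tcp_rot: [-0.0, 0.99, 0.141, -0.0]
contact_force: [-0.1, -0.3, 0.2]
width: 0.651
```

```bash
python3 - <<'E'
from h import *
where()
ci,im=grab("wrist","w10"); np.savez("w10.npz",**ci)
c=im[110:270,170:350];cv2.imwrite("pics/w10b.png",cv2.resize(c,None,fx=3.5,fy=3.5,interpolation=cv2.INTER_CUBIC))
E
```

```text
t 16.27 xt 597.7 yt -133.3 z 201.9 yaw_rel 3.9 tilt [-0.  0. -1.] F [-0.1 -0.3  0.2] w 0.651
```

View pics/w10b.png

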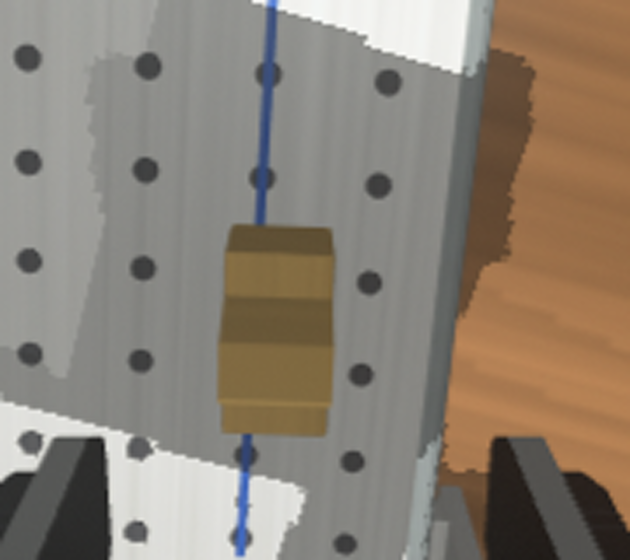

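Emit:
{"fn": "play_rows", "kwargs": {"plan": [[[0, -0.27, 0.7], [0, 0, 0]], [[0, 0, 1], [0, 0, 0]], [[0, 0, 1], [0, 0, 0]], [[0, 0, 1], [0, 0, 0]], [[0, 0, 0], [0, 0, 0]]]}}

```text
t: 16.95
ee_pos: [610.0, 4.1, 126.0]
tcp_rot: [-0.0, 0.99, 0.142, -0.002]
contact_force: [0.5, 0.2, -0.5]
width: 0.652
```

Emit:
{"fn": "play_rows", "kwargs": {"plan": [[[0, 0, 0], [0, 0, 0]], [[0, 0, 0], [0, 0, 0]], [[0, 0, 0], [0, 0, 0]], [[0, 0, 0], [0, 0, 0]], [[0, 0, 0], [0, 0, 0]]], "grip": 1}}

```text
t: 17.58
ee_pos: [611.6, 3.3, 128.9]
tcp_rot: [0.0, 0.99, 0.141, 0.001]
contact_force: [-0.8, 3.2, 6.8]
width: 0.252
```

```bash
python3 - <<'E'
from h import *
go(654,-123.5,132,0)
E
```

```text
t 17.57 xt 598.4 yt -126.8 z 128.9 yaw_rel 4.0 tilt [ 0.001  0.    -1.   ] F [-0.8  3.2  6.8] w 0.252
turn z units 0.40 ; after turn shift units x 2.78 y -0.16 z -0.16
```

Emit:
{"fn": "play_rows", "kwargs": {"plan": [[[0, 0, -0.2], [0, 0, 0]], [[0, 0, 0], [0, 0, 0.4]], [[0.9, -0.1, 0], [0, 0, 0]], [[0.9, -0.06, 0], [0, 0, 0]], [[0.9, 0, 0], [0, 0, 0]]]}}

```text
t: 18.2
ee_pos: [663.6, 17.9, 132.3]
tcp_rot: [0.0, 0.994, 0.107, -0.0]
contact_force: [-0.4, -0.3, -1.1]
width: 0.253
```

```bash
python3 - <<'E'
from h import *
go(664,-123.5,129,0)
ci,im=grab("wrist","w11"); np.savez("w11.npz",**ci)
E
```

```text
t 18.2 xt 652.3 yt -123.6 z 132.3 yaw_rel 0.0 tilt [-0. -0. -1.] F [-0.4 -0.3 -1.1] w 0.253
turn z units 0.00 ; after turn shift units x 0.59 y -0.00 z 0.16
```

View pics/w11.png

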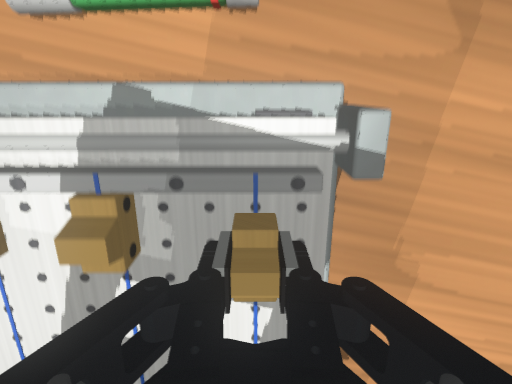

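Emit:
{"fn": "play_rows", "kwargs": {"plan": [[[0, 0, 0.16], [0, 0, 0]], [[0.3, 0, 0], [0, 0, 0]], [[0.25, 0, 0], [0, 0, 0]], [[0.15, 0, 0], [0, 0, 0]], [[0, 0, 0], [0, 0, 0]]]}}

```text
t: 18.88
ee_pos: [676.0, 20.5, 128.9]
tcp_rot: [-0.0, 0.994, 0.107, -0.001]
contact_force: [-3.4, 1.2, 4.8]
width: 0.248
```

Emit:
{"fn": "play_rows", "kwargs": {"plan": [[[0.1, 0, 0], [0, 0, 0]], [[0, 0, 0], [0, 0, 0]], [[0, 0, 0], [0, 0, 0]], [[0, 0, 0], [0, 0, 0]], [[0, 0, 0], [0, 0, 0]]]}}

```text
t: 19.5
ee_pos: [677.2, 20.8, 128.9]
tcp_rot: [-0.0, 0.994, 0.107, -0.001]
contact_force: [-7.0, -1.4, 8.2]
width: 0.25
```

Emit:
{"fn": "play_rows", "kwargs": {"plan": [[[-0.08, 0, -0.05], [0, 0, 0]], [[0, 0, 0], [0, 0, 0]], [[0, 0, 0], [0, 0, 0]], [[0, 0, 0], [0, 0, 0]], [[0, 0, 0], [0, 0, 0]]], "grip": -0.3}}

```text
t: 20.12
ee_pos: [677.3, 20.9, 129.9]
tcp_rot: [-0.0, 0.994, 0.107, -0.0]
contact_force: [0.5, 0.9, -0.2]
width: 0.651
```

Emit:
{"fn": "play_rows", "kwargs": {"plan": [[[0, 0, -1], [0, 0, 0]], [[0, 0, -1], [0, 0, 0]], [[0, 0, -1], [0, 0, 0]], [[-0.5, -0.7, -1], [0, 0, 0]], [[-0.5, -0.7, -1], [0, 0, 0]]]}}

```text
t: 20.75
ee_pos: [651.7, 44.1, 232.0]
tcp_rot: [0.0, 0.994, 0.107, 0.001]
contact_force: [0.5, -0.0, -0.6]
width: 0.65
```

Emit:
{"fn": "play_rows", "kwargs": {"plan": [[[-1, -1, -1], [0, 0, 0]], [[-1, -1, -1], [0, 0, 0]], [[-1, -0.3, -1], [0, 0, 0]], [[-1, 0, 0], [0, 0, 0]], [[0, 0, 0], [0, 0, 0]]]}}

```text
t: 21.38
ee_pos: [563.2, 71.9, 291.5]
tcp_rot: [0.0, 0.994, 0.107, 0.001]
contact_force: [1.1, 0.2, 0.8]
width: 0.651
```

```bash
python3 - <<'E'
from h import *
where()
ci,im=grab("wrist","w12"); np.savez("w12.npz",**ci)
cv2.imwrite("pics/w12b.png",cv2.resize(im,None,fx=1.55,fy=1.55,interpolation=cv2.INTER_CUBIC))
E
```

```text
t 21.38 xt 565.6 yt -49.5 z 291.5 yaw_rel 0.0 tilt [ 0.001  0.    -1.   ] F [1.1 0.2 0.8] w 0.651
```

View pics/w12b.png

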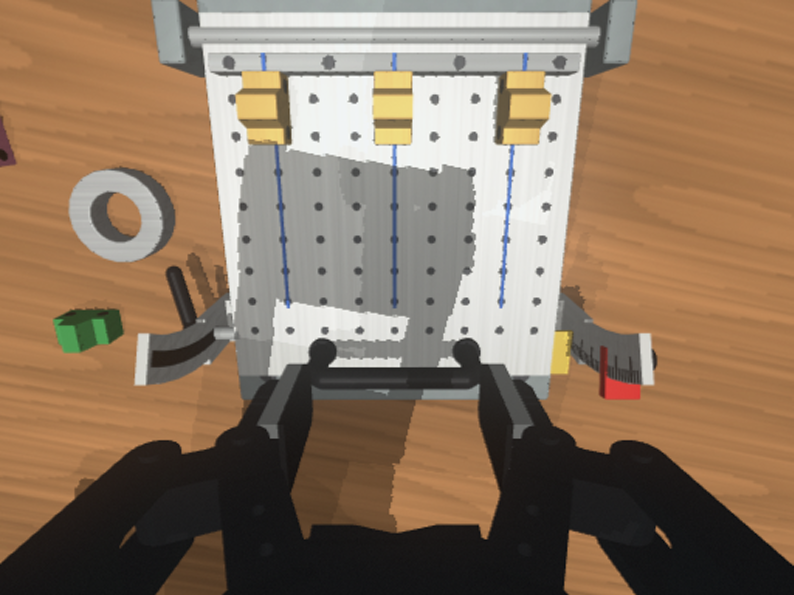

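```bash
python3 - <<'E'
from h import *
im=cv2.imread("pics/w12.png"); ci=dict(np.load("w12.npz"))
hsv=cv2.cvtColor(im,cv2.COLOR_BGR2HSV)
c=im[195:270,345:435];cv2.imwrite("pics/w12c.png",cv2.resize(c,None,fx=7,fy=7,interpolation=cv2.INTER_NEAREST))
def T(p): return np.array([TX@p[:2],TY@p[:2],p[2]])
g=cv2.cvtColor(im,cv2.COLOR_BGR2GRAY); 
for u in (180,300): print(g[10:55,u])
for v in (17,22,27): print("rod",v,T(ray(ci,254,v,50)))
# handle bar
for u,v in((210,244),(298,244),(208,227),(300,227)): print("bar",T(ray(ci,u,v,91)))
E
```

```text
[237 237 237 237 237 237 235 201 160 170 179 189 203 200 191 175 166 161
 210 236 236 236 236 234 177 195 197 199 201 205 205 205 204 201 196 182
 129 127 137 149 159 166 171 177 180]
[229 229 230 230 230 230 229 195 152 161 170 182 200 196 181 145 154 151
 203 234 235 235 235 232 174 181 180 169 163 149 153 156 176 183 181 169
 107  89 107 198 238 238 238 239 238]
rod 17 [711.07025859 -48.23456262  50.        ]
rod 22 [706.97153807 -48.23216733  50.        ]
rod 27 [702.83628766 -48.22975069  50.        ]
bar [501.06363432  -4.31732973  91.        ]
bar [501.02703867 -92.02031673  91.        ]
bar [519.56784796  -3.18054981  91.        ]
bar [519.53648575 -93.17948574  91.        ]
```

View pics/w12c.png

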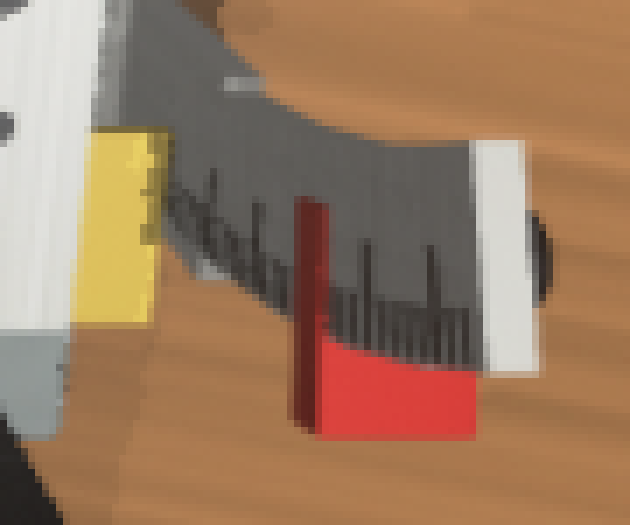

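```bash
python3 - <<'E'
from h import *
ci=dict(np.load("w12.npz"))
def T(p): return np.array([TX@p[:2],TY@p[:2],p[2]])
R=np.array([[*TX,0],[*TY,0],[0,0,1]])
C=-ci["R"].T@ci["t"]; C=R@C
def rp(u,v,y):
    d=R@ci["R"].T@np.linalg.inv(ci["intrinsics"])@[u,v,1]; return C+d*(y-C[1])/d[1]
H=np.array([707,45.])
for lab,cx,cy in(("strip top",303,200),("strip top r",325,203),("strip bot",296,425),("strip bot r",320,430),("midL",298,310),("midR",322,310),("t212",212,180),("t258",258,215),("t258b",258,290),("t367",367,250),("t432",432,255),("yellow tl",92,130),("yel tr",168,135),("yel br",150,322),("yel bl",78,325)):
    u,v=345+cx/7-.5,195+cy/7-.5
    for y in (-174,-178.3):
        p=rp(u,v,y); dx=H[0]-p[0]; dz=p[2]-H[1]
        print(lab,y,p.round(1),"r %.1f ang %.2f"%(np.hypot(dx,dz),np.degrees(np.arctan2(dz,dx))))
E
```

```text
strip top -174 [ 527.9 -174.   100.5] r 187.5 ang 17.22
strip top -178.3 [ 523.9 -178.3   91.5] r 188.9 ang 14.26
strip top r -174 [ 530.2 -174.   106.6] r 187.2 ang 19.23
strip top r -178.3 [ 526.3 -178.3   97.9] r 188.3 ang 16.32
strip bot -174 [ 498.  -174.   107.7] r 218.2 ang 16.69
strip bot -178.3 [ 493.  -178.3   98.9] r 220.7 ang 14.15
strip bot r -174 [ 501.1 -174.   114.3] r 217.3 ang 18.60
strip bot r -178.3 [ 496.1 -178.3  105.8] r 219.4 ang 16.08
midL -174 [ 513.1 -174.   103.6] r 202.5 ang 16.81
midL -178.3 [ 508.6 -178.3   94.7] r 204.5 ang 14.06
midR -174 [ 516.4 -174.   110.1] r 201.4 ang 18.85
midR -178.3 [ 512.  -178.3  101.4] r 203.0 ang 16.14
t212 -174 [ 518.2 -174.    71.4] r 190.7 ang 7.95
t212 -178.3 [ 513.8 -178.3   61.4] r 193.9 ang 4.85
t258 -174 [ 520.  -174.    87.9] r 191.9 ang 12.92
t258 -178.3 [ 515.7 -178.3   78.5] r 194.2 ang 9.93
t258b -174 [ 509.9 -174.    91.1] r 202.4 ang 13.16
t258b -178.3 [ 505.3 -178.3   81.8] r 205.0 ang 10.33
t367 -174 [ 529.4 -174.   119.2] r 192.5 ang 22.67
t367 -178.3 [ 525.5 -178.3  110.9] r 193.1 ang 19.94
t432 -174 [ 535.9 -174.   134.2] r 193.0 ang 27.54
t432 -178.3 [ 532.2 -178.3  126.4] r 192.9 ang 24.97
yellow tl -174 [ 505.5 -174.    20.5] r 203.0 ang -6.94
yellow tl -178.3 [ 500.7 -178.3    8.8] r 209.5 ang -9.96
yel tr -174 [ 518.  -174.    53.2] r 189.2 ang 2.49
yel tr -178.3 [ 513.6 -178.3   42.6] r 193.4 ang -0.70
yel br -174 [ 486.4 -174.    55.1] r 220.9 ang 2.62
yel br -178.3 [ 481.  -178.3   44.6] r 226.0 ang -0.11
yel bl -174 [ 469.8 -174.    24.1] r 238.1 ang -5.04
yel bl -178.3 [ 463.8 -178.3   12.5] r 245.4 ang -7.62
```

Emit:
{"fn": "play_rows", "kwargs": {"plan": [[[0, 0, 0.5], [0, 0, -1]], [[0, 0, 0.5], [0, 0, -1]], [[0, 0, 0.5], [0, 0, -1]], [[0, 0, 0.5], [0, 0, -1]], [[0, 0, 0], [0, 0, -1]]]}}

```text
t: 22.05
ee_pos: [564.5, 71.9, 249.2]
tcp_rot: [-0.0, 0.855, 0.519, -0.0]
contact_force: [0.2, 0.3, 0.5]
width: 0.648
```

Emit:
{"fn": "play_rows", "kwargs": {"plan": [[[0, 0, 0], [0, 0, -1]], [[0, 0, 0], [0, 0, -1]], [[0, 0, 0], [0, 0, -1]], [[0, 0, 0], [0, 0, -1]], [[0, -1, 0], [0, 0, 0]]]}}

```text
t: 22.68
ee_pos: [546.1, 67.8, 250.0]
tcp_rot: [0.001, 0.626, 0.78, 0.001]
contact_force: [-0.2, -0.3, 1.0]
width: 0.647
```

```bash
python3 - <<'E'
from h import *
go(501.5,-48.3,146,90)
print(arm.state()["joint_pos"].round(2))
E
```

```text
t 22.68 xt 548.0 yt -49.8 z 250.0 yaw_rel 90.2 tilt [ 0.001  0.    -1.   ] F [-0.2 -0.3  1. ] w 0.647
turn z units 0.02 ; after turn shift units x 0.08 y -2.33 z 5.20
[ 0.07  0.41  1.88  0.    0.85 -0.15]
```

Emit:
{"fn": "play_rows", "kwargs": {"plan": [[[0.08, -1, 0], [0, 0, 0]], [[0, -1, 0], [0, 0, 0]], [[0, -0.33, 0.5], [0, 0, 0]], [[0, 0, 0.7], [0, 0, 0]], [[0, 0, 0], [0, 0, 0]]]}}

```text
t: 23.3
ee_pos: [498.7, 59.3, 224.5]
tcp_rot: [-0.001, 0.627, 0.779, -0.001]
contact_force: [0.1, 0.6, -0.5]
width: 0.646
```

```bash
python3 - <<'E'
from h import *
go(501.5,-48.3,146,90)
ci,im=grab("wrist","w13"); np.savez("w13.npz",**ci)
E
```

```text
t 23.3 xt 499.9 yt -48.0 z 224.5 yaw_rel 90.0 tilt [-0.002 -0.    -1.   ] F [ 0.1  0.6 -0.5] w 0.646
turn z units -0.00 ; after turn shift units x -0.02 y 0.08 z 3.92
```

View pics/w13.png

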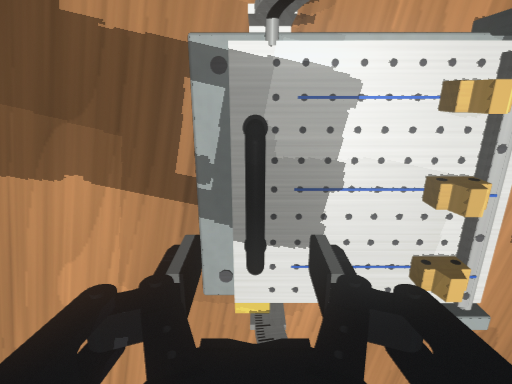

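Emit:
{"fn": "play_rows", "kwargs": {"plan": [[[0, 0.06, 1], [0, 0, 0]], [[0, 0, 1], [0, 0, 0]], [[0, 0, 1], [0, 0, 0]], [[0, 0, 0.9], [0, 0, 0]], [[0, 0, 0], [0, 0, 0]]]}}

```text
t: 23.98
ee_pos: [499.5, 59.6, 147.0]
tcp_rot: [-0.001, 0.627, 0.779, -0.001]
contact_force: [-0.2, -0.3, -0.1]
width: 0.644
```

Emit:
{"fn": "play_rows", "kwargs": {"plan": [[[0, 0, 0], [0, 0, 0]], [[0, 0, 0], [0, 0, 0]], [[0, 0, 0], [0, 0, 0]], [[0, 0, 0], [0, 0, 0]], [[0, 0, 0], [0, 0, 0]]], "grip": 1, "newtons": 60}}

```text
t: 24.6
ee_pos: [498.6, 59.3, 148.7]
tcp_rot: [-0.0, 0.627, 0.779, -0.001]
contact_force: [-8.1, -5.0, 14.9]
width: 0.14
```

```bash
python3 - <<'E'
from h import *
s,_=where(); 
H=np.array([707,45.]);
x0,z0=-205,46
for d in (0,2,4,6,8,10,12,14,15,16,17):
    a=np.radians(d); x=x0*np.cos(a)+z0*np.sin(a)-x0; z=-x0*np.sin(a)+z0*np.cos(a)-z0; print(d,"dx %.1f (%.2f) dz %.1f (%.2f)"%(x,x/20,z,-z/20))
ci,im=grab("wrist","w14");grab("side","s14");grab("top","t14")
c=cv2.imread("pics/s14.png")[150:280,170:320];cv2.imwrite("pics/s14b.png",cv2.resize(c,None,fx=4.5,fy=4.5,interpolation=cv2.INTER_CUBIC))
E
```

```text
t 24.6 xt 499.9 yt -48.0 z 148.7 yaw_rel 90.0 tilt [-0.002 -0.    -1.   ] F [-8.1 -5.  14.9] w 0.14
0 dx 0.0 (0.00) dz 0.0 (-0.00)
2 dx 1.7 (0.09) dz 7.1 (-0.36)
4 dx 3.7 (0.19) dz 14.2 (-0.71)
6 dx 5.9 (0.30) dz 21.2 (-1.06)
8 dx 8.4 (0.42) dz 28.1 (-1.40)
10 dx 11.1 (0.56) dz 34.9 (-1.74)
12 dx 14.0 (0.70) dz 41.6 (-2.08)
14 dx 17.2 (0.86) dz 48.2 (-2.41)
15 dx 18.9 (0.94) dz 51.5 (-2.57)
16 dx 20.6 (1.03) dz 54.7 (-2.74)
17 dx 22.4 (1.12) dz 57.9 (-2.90)
```

View pics/w14.png

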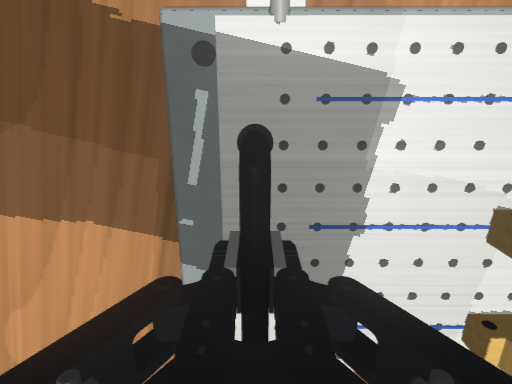

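View pics/s14b.png

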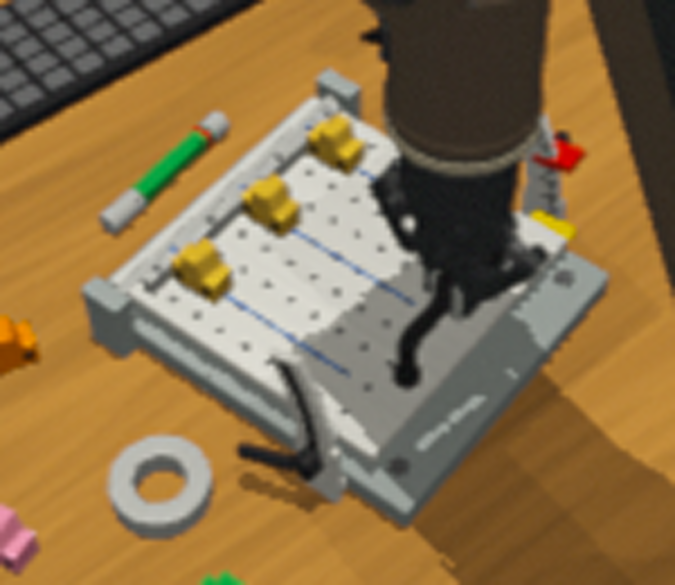

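Emit:
{"fn": "play_rows", "kwargs": {"plan": [[[0, 0.04, -0.18], [0, 0, 0]], [[0, 0.05, -0.18], [0, 0, 0]], [[0, 0.05, -0.18], [0, 0, 0]], [[0, 0.05, -0.18], [0, 0, 0]], [[0, 0.05, -0.18], [0, 0, 0]]]}}

```text
t: 25.38
ee_pos: [503.0, 60.2, 165.9]
tcp_rot: [-0.001, 0.627, 0.779, -0.001]
contact_force: [-5.0, -4.0, -4.9]
width: 0.137
```

Emit:
{"fn": "play_rows", "kwargs": {"plan": [[[0, 0.06, -0.17], [0, 0, 0]], [[0, 0.06, -0.17], [0, 0, 0]], [[0, 0.06, -0.17], [0, 0, 0]], [[0, 0.07, -0.17], [0, 0, 0]], [[0, 0.07, -0.17], [0, 0, 0]]]}}

```text
t: 26.0
ee_pos: [508.8, 61.5, 182.8]
tcp_rot: [-0.001, 0.627, 0.779, -0.001]
contact_force: [-6.7, -5.2, -3.2]
width: 0.138
```

Emit:
{"fn": "play_rows", "kwargs": {"plan": [[[0, 0.07, -0.17], [0, 0, 0]], [[0, 0.07, -0.17], [0, 0, 0]], [[0, 0.08, -0.17], [0, 0, 0]], [[0, 0.08, -0.17], [0, 0, 0]], [[0, 0, 0], [0, 0, 0]]]}}

```text
t: 26.62
ee_pos: [514.6, 62.8, 196.5]
tcp_rot: [-0.001, 0.627, 0.779, -0.001]
contact_force: [-7.9, -5.3, -2.2]
width: 0.137
```

```bash
python3 - <<'E'
from h import *
where()
ci,im=grab("side","s15"); np.savez("s15.npz",**ci); ct,it=grab("top","t15");grab("wrist","w15")
c=im[150:280,170:320];cv2.imwrite("pics/s15b.png",cv2.resize(c,None,fx=4.5,fy=4.5,interpolation=cv2.INTER_CUBIC))
c=it[130:235,180:300];cv2.imwrite("pics/t15b.png",cv2.resize(c,None,fx=5,fy=5,interpolation=cv2.INTER_CUBIC))
E
```

```text
t 26.62 xt 516.2 yt -48.0 z 196.5 yaw_rel 90.0 tilt [-0.004 -0.001 -1.   ] F [-7.9 -5.3 -2.2] w 0.137
```

View pics/s15b.png

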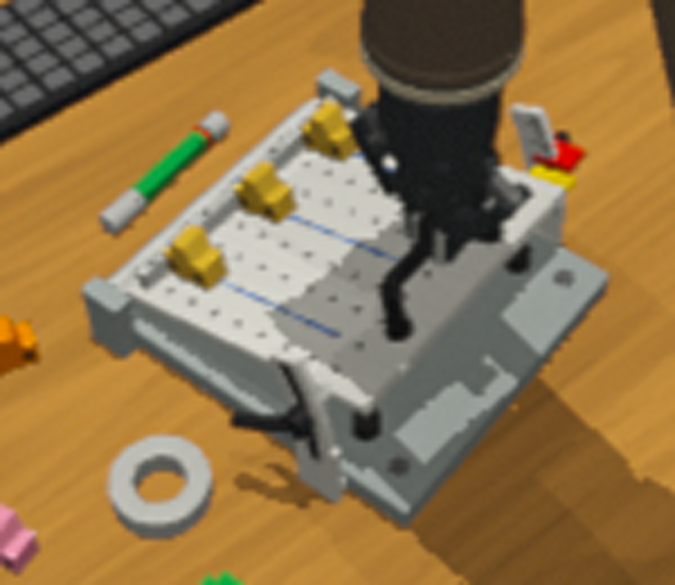

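View pics/t15b.png

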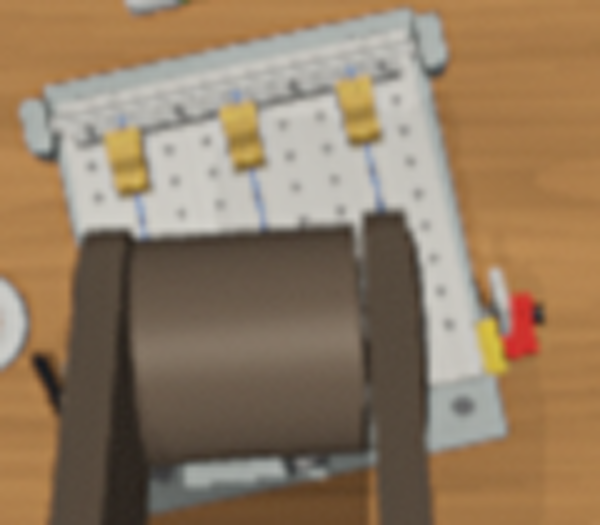

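View pics/w15.png

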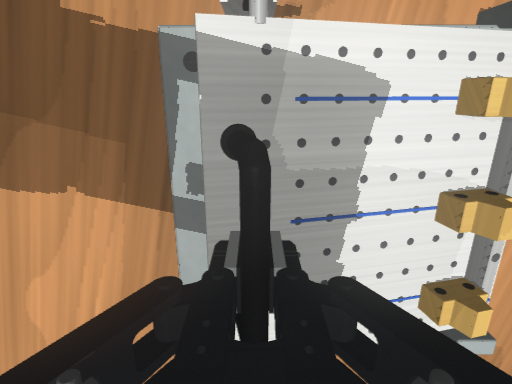

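```bash
python3 - <<'E'
from h import *
ci=dict(np.load("s15.npz"))
im=cv2.imread("pics/s15.png"); im0=cv2.imread("pics/s1.png")
a=[cv2.resize(i[165:210,275:310],None,fx=11,fy=11,interpolation=cv2.INTER_NEAREST) for i in (im0,im)]
cv2.imwrite("pics/cmp.png",np.hstack(a))
def pt(d,r=210,y=-177):
    a=np.radians(d); xt=707-r*np.cos(a); z=45+r*np.sin(a); p=TX*xt+TY*y; return proj(ci,[*p,z])
for d in (0,14,15,16,17): print(d,[ ((pt(d,r)+.5-[275,165])*11).round(0).tolist() for r in (195,210,222)])
E
```

```text
0 [[165.0, 348.0], [206.0, 372.0], [239.0, 390.0]]
14 [[161.0, 237.0], [203.0, 251.0], [237.0, 263.0]]
15 [[159.0, 228.0], [201.0, 242.0], [235.0, 253.0]]
16 [[157.0, 219.0], [199.0, 232.0], [233.0, 243.0]]
17 [[155.0, 210.0], [197.0, 223.0], [231.0, 233.0]]
```

View pics/cmp.png

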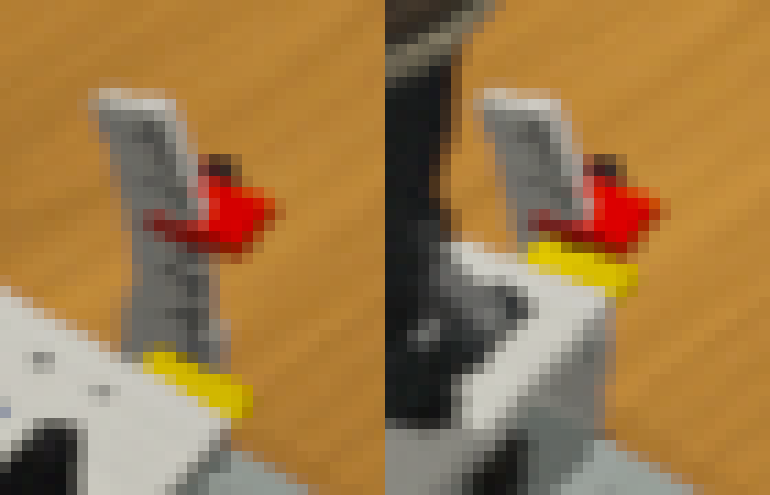

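Emit:
{"fn": "play_rows", "kwargs": {"plan": [[[0, 0.06, -0.13], [0, 0, 0]], [[0, 0.06, -0.13], [0, 0, 0]], [[0, 0, 0], [0, 0, 0]], [[0, 0, 0], [0, 0, 0]], [[0, 0, 0], [0, 0, 0]]]}}

```text
t: 27.4
ee_pos: [517.0, 63.3, 201.6]
tcp_rot: [-0.001, 0.627, 0.779, -0.001]
contact_force: [-8.9, -4.4, 0.3]
width: 0.139
```

```bash
python3 - <<'E'
from h import *
s,_=where(); print(np.hypot(*s["joint_vel"][:2]))
ci,im=grab("side","s16"); ct,it=grab("top","t16"); cw,iw=grab("wrist","w16")
a=[cv2.resize(im[165:210,275:310],None,fx=11,fy=11,interpolation=cv2.INTER_NEAREST), cv2.resize(it[130:175,180:220],None,fx=11,fy=11,interpolation=cv2.INTER_CUBIC)[:,:300]]
cv2.imwrite("pics/cmp2.png",a[0])
c=it[130:235,180:300];cv2.imwrite("pics/t16b.png",cv2.resize(c,None,fx=5,fy=5,interpolation=cv2.INTER_CUBIC))
c=im[150:250,190:320];cv2.imwrite("pics/s16b.png",cv2.resize(c,None,fx=6,fy=6,interpolation=cv2.INTER_CUBIC))
E
```

```text
t 27.4 xt 518.6 yt -48.0 z 201.6 yaw_rel 90.0 tilt [-0.003 -0.001 -1.   ] F [-8.9 -4.4  0.3] w 0.139
0.0012056516513125972
```

View pics/cmp2.png

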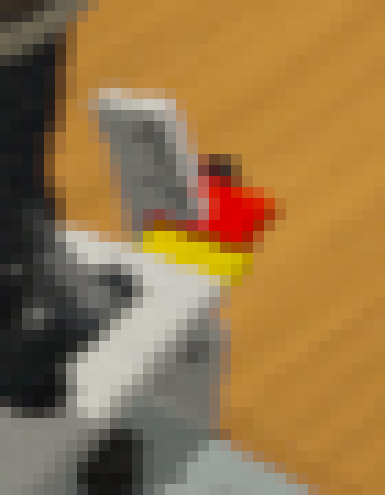

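View pics/s16b.png

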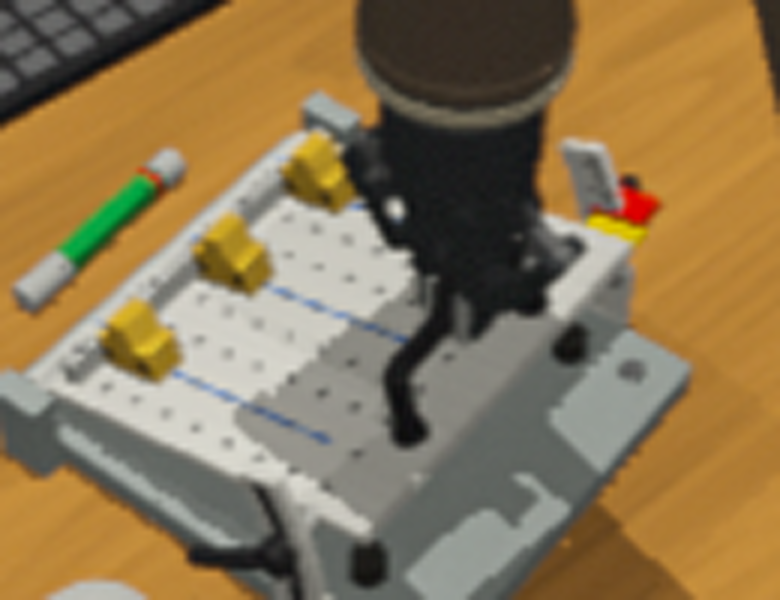

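View pics/t16b.png

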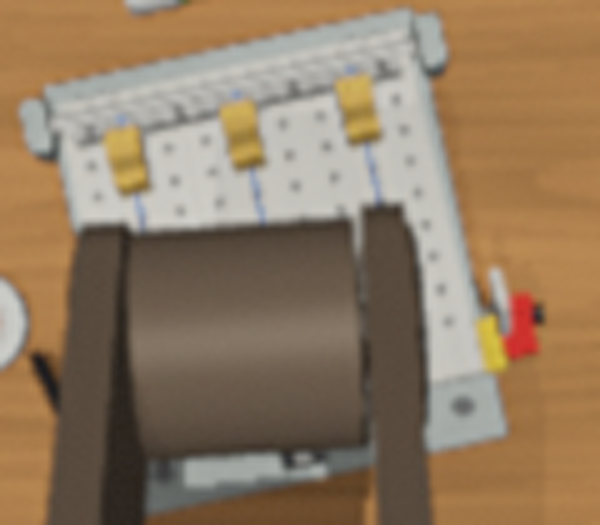

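```bash
python3 - <<'E'
from h import *
ci=dict(np.load("s15.npz"))
im=cv2.imread("pics/s1.png")
hsv=cv2.cvtColor(im,cv2.COLOR_BGR2HSV)
for v in range(180,192): print(v,[tuple(int(x) for x in im[v,u][::-1]) for u in range(287,297)])
def pt(d,r,y):
    a=np.radians(d); xt=707-r*np.cos(a); z=45+r*np.sin(a); p=TX*xt+TY*y; return proj(ci,[*p,z])
for y in(-178.3,-177,-175.5): print(y,[(d,[pt(d,r,y).round(1).tolist() for r in(190,203,218)]) for d in(14,15,16,17)])
E
```

```text
180 [(105, 105, 99), (104, 103, 96), (95, 95, 90), (90, 89, 84), (131, 131, 124), (147, 141, 134), (116, 60, 54), (67, 30, 31), (55, 40, 34), (119, 84, 43)]
181 [(101, 100, 95), (91, 89, 86), (91, 90, 86), (94, 93, 87), (108, 107, 100), (160, 137, 130), (179, 87, 79), (167, 27, 18), (130, 24, 16), (130, 69, 35)]
182 [(104, 104, 99), (101, 101, 96), (96, 97, 91), (82, 82, 77), (86, 84, 78), (147, 113, 105), (193, 91, 83), (210, 19, 0), (209, 0, 0), (206, 29, 0)]
183 [(107, 106, 101), (106, 106, 100), (108, 103, 98), (96, 95, 90), (82, 85, 80), (125, 121, 115), (177, 130, 122), (211, 41, 27), (212, 0, 0), (212, 0, 0)]
184 [(108, 100, 93), (113, 79, 73), (125, 68, 62), (115, 90, 83), (100, 97, 91), (111, 102, 96), (168, 109, 102), (211, 31, 10), (212, 0, 0), (212, 0, 0)]
185 [(106, 96, 90), (105, 62, 58), (110, 30, 25), (110, 35, 30), (122, 39, 33), (155, 46, 38), (196, 56, 43), (211, 2, 0), (212, 0, 0), (214, 0, 0)]
186 [(112, 106, 98), (105, 96, 91), (109, 77, 70), (107, 42, 36), (111, 22, 17), (116, 13, 5), (133, 13, 4), (160, 4, 0), (195, 0, 0), (205, 2, 0)]
187 [(114, 107, 99), (10
[... 754 characters left out ...]
, 55)]
-178.3 [(14, [[288.1, 185.4], [291.3, 186.5], [295.2, 187.8]]), (15, [[287.9, 184.6], [291.2, 185.7], [295.0, 186.9]]), (16, [[287.8, 183.8], [291.0, 184.8], [294.9, 186.0]]), (17, [[287.6, 183.0], [290.9, 184.0], [294.7, 185.1]])]
-177 [(14, [[287.8, 185.6], [291.1, 186.7], [295.0, 188.1]]), (15, [[287.7, 184.8], [291.0, 185.9], [294.8, 187.2]]), (16, [[287.5, 184.0], [290.8, 185.1], [294.7, 186.3]]), (17, [[287.4, 183.3], [290.6, 184.2], [294.5, 185.3]])]
-175.5 [(14, [[287.6, 185.9], [290.9, 187.0], [294.7, 188.3]]), (15, [[287.4, 185.1], [290.7, 186.2], [294.6, 187.4]]), (16, [[287.3, 184.3], [290.6, 185.3], [294.4, 186.5]]), (17, [[287.1, 183.5], [290.4, 184.5], [294.2, 185.6]])]
```

```bash
python3 - <<'E'
from h import *
where(); print(arm.finish_job()); where()
E
```

```text
t 27.55 xt 518.6 yt -48.0 z 201.6 yaw_rel 90.0 tilt [-0.004 -0.001 -1.   ] F [-9.  -4.8  0.6] w 0.139
the job is handed in; nothing more can be done
None
the job is handed in; nothing more can be done
```

I gripped each of the three brass parts, squared it, and pushed it against the fence on its own blue line until I felt contact (7 to 17 N). Then I took the black handle from above with a 60 N grip and raised the plate slowly to about 15.6°. I handed the job in at 27.6 s, still holding it up; the hand-in gives no verdict.

- **Row:** the last wrist picture with the plate lowered shows all three parts flush, square and on their lines. The top and side pictures with the plate raised show the row unchanged. I judged this by eye and did not measure the remaining gaps.
- **Pointer and index:** the two camera views put the red index at about 15.4° (side) and about 16° (wrist). They disagree by roughly half a degree, which is inside the 2° allowance. The handle travel and the side picture both put the pointer at about 15.5°.
- **Hold:** the arm was still, with the jaws on the bar and a steady sideways force of about 10 N. The gripper opening read about 12 mm on the 14 mm bar, and I could not explain the difference. The grip showed no sign of slipping.
- **Other objects:** the arm did not touch the index, gauges, caliper, dial stand, bottle or spare parts.

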